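# Fetch the long tea stick from the drawer tray

## Robot

A 7-joint arm with a two-finger parallel gripper is mounted at the origin on the work surface. World frame = base frame: x ahead of the robot, y to its left, z up, the work surface at z = 0. Lengths are in m, angles in rad, forces in N, time in s.
With the tool pointing down it reaches from about 0.425 to 0.875 m from the base axis. Payload 4.7 kg.
Tool frame: the origin (TCP) lies at the very end of the fingers, on their centre line; the grasp point (between the pads) lies 19 mm behind it; x points along the fingers, y is the direction in which the jaws open and shut, and the axes are right-handed (so a half turn about x gives the same grasp; the last joint's range is limited). The gripper opens to 87 mm and grips with 3 to 60 N. Pads are 19 mm wide; open, the fingers measure 117 mm over their backs; the gripper's body (75 mm by 190 mm) begins 51 mm behind the grasp point.
Start: joints at [1.191, 0.321, -0.07, 1.45, 0.023, 1.371, -0.057], TCP at [0.249, -0.6, 0.223] pointing down, gripper open.
Joint ranges: [-2.86, 2.86], [-0.3, 2.09], [-1.38, 1.24], [0.06, 2.45], [-1.56, 4.7], [0.09, 2.05], [-2.69, 2.69]. Speed limits (rad/s): [2.57, 2.57, 3.14, 3.14, 3.14, 3.14, 3.14].

## Interface

Orientations are given as a rotation vector (axis times angle).
In Python, from bench import ctrl gives the robot as it stands.
- The arm moves only by the tool step_arm, never from a script. Its argument "increments" is one flat list of numbers, 6 for each row, row after row: the shift along the tool's x, y, z in cm, then the turn, a rotation vector about the tool's x, y, z in rad. In form: [tx, ty, tz, ax, ay, az, tx, ty, tz, ax, ay, az, ...]. A call has 1 to 12 rows; each row shifts and turns the commanded pose from where the row before left it, along the tool's axes as they then stand; what a row does not reach is not made up. A row lasts 1/8 s, in which the tool goes at most 62.5 mm and 10.7 degrees, less where a joint would pass 70% of its speed; a pose out of reach is approached as far as the arm can. A call with a gripper value outside its range is refused whole. "fingers" is the opening in per cent of the stroke, from 0 (shut) to 100 (fully open), set as the call begins (left out, the last holds). The fingers move at their own pace and stop on an object; "force" is the grip in N (left out, the last holds). Time passes only in rows, so rows that do not move let the fingers close. It gives the time, the measured TCP pose, the force and the opening at its end, in the units of the state.
- ctrl.get_state(): the state, without advancing time (a new reading comes with each control period).
- ctrl.get_image(name): name is "scene" or "top"; returns the picture (480x640x3 uint8, red, green, blue); there is no depth.
- ctrl.camera_params(name): a dict with "vertical_fov" (degrees; the focal length in pixels is half the picture's height over the tangent of half this angle, whatever the lens; pixels are square), "cx", "cy" (the principal point, pixels), "k1" (the pictures are not rectified: a ray, as slopes to the right and down, at radius r is drawn at 1 + k1 r^2 times it, then the intrinsics apply), "R" (3x3) and "t" (3): a world point X has camera coordinates R X + t. Camera axes: x right, y down, z forward; pixel columns grow to the right and rows downward; lengths in m; the calibration is good to about 2 mm. A picture is of the moment at which its call begins. camera_params takes no time and is no camera call.
- ctrl.close_job(): hands the job in, once; it reports no verdict.
Trained networks look in the newest picture that a camera, given by its name, has taken for a name from the list of things; names that differ only in an ending like _2 or _b are one class to them, and where a whole thing is asked for, a point or a joint stands for the part that bears it (a point fixed in the world has none). Each returns a list of dicts, best first, with "score" (0 to 1); they miss things now and then, are a little off and sometimes report something else, mostly with a low value. They report only what shows in the picture. A call takes as long as a camera call.
- ctrl.search_frame(camera, name): "xyz" ([x, y, z] in m, in the coordinates of the camera as it stood for that picture, good to about 4 mm: the middle of the surface that is visible of it).
- ctrl.silhouettes(camera, name): "pixels" (480x640 bool, what is visible of it).
- ctrl.spot_point(camera, name): "xyz" ([x, y, z] in m, in the coordinates of the camera as it stood for that picture, good to about 4 mm: a listed point, or the origin of a listed thing).
The state is a dict: "time": time; "joint_positions": joint angles; "qd": joint speeds; "joint_torque": joint torques, N m; "position": TCP position; "tool_rot": TCP orientation; "ft_force": force on the tool from outside, world axes, zero at the start; "torque": the same for the moment, N m; "grip_width": opening from 0.0 (shut) to 1.0 (fully open).
Only numpy, scipy, OpenCV 4.12 (cv2) and the standard library are available. Lean on these libraries where they do the work, as an engineer would, in place of code of your own. Each camera call takes 0.05 s, during which the arm holds its last target.

## Task

Slide the half-open drawer of the wooden rack farther out, pluck the long straight steel tea stick (not the short one, not the scoop) from its pocket in the drawer's tray and lay it down flat, without dropping it, in the middle of the round trivet. Then push the drawer fully shut. Leave the other two pieces in their pockets and do not disturb anything else.

Things in the scene. Friction and masses are not known exactly. Their poses are not given: they have to be found in the camera images.
- rack: Fixed low wooden chest, 236 mm wide (y), 220 mm deep (x), 90 mm high; origin in the middle of its underside, x into its depth, away from the robot. Its one drawer slides out towards own -x. Its top overhangs whatever part of the drawer is inside.
- drawer_lip (a point): Middle of the top edge of the drawer's front panel (wood, 14 mm thick, 236 mm wide, top 78 mm and foot 4 mm above the table), half-way through its thickness; moves with the drawer. Own x points level into the rack (shutting), z up. No handle: pinch or hook the edge from above; behind it nothing is higher than 47 mm above the table (side walls), the pieces 38 mm.
- drawer_box (a joint): How far the drawer is out, m: 0 = fully shut against its stop, 0.16 = fully out against its stop. It stays where it is left; sliding it takes about 1.5 N. The pieces are clear of the rack's top beyond about 0.14.
- tray_middle (a point): Centre of the drawer's tray, on the middle pocket's floor, 20 mm above the table, 87 mm behind (+x) drawer_lip, same axes; moves with the drawer. Three pockets, each 104 mm long (x), 22 wide, 10 deep, at y = -56, 0, +56 mm. A finger channel 40 mm wide (x), as deep as the pockets, crosses their middles, so fingers can reach down both sides of a piece.
- stick_centre (a point): Centre of the long tea stick: straight closed bar of plain steel, 100 mm long (own x), 18 x 18 mm in section, with two rows of small holes on top, about 70 g (varies). It lies in one of the three pockets, standing 8 mm out of it; at the start partly under the rack's top.
- stub_centre (a point): Centre of the short tea stick: the same bar but only 60 mm long (own x), 18 x 18 mm. In another pocket; to stay there.
- scoop_centre (a point): Middle of the steel scoop, 7.5 mm above its underside: flat handle 8 mm wide with a round cup 19 mm wide at the +x end, 100 mm long in all. In the third pocket; to stay there.
- trivet_top (a point): Centre of the upper face of the round dark silicone trivet: flat disc 160 mm across, 8 mm thick, fixed on the table. z up.
- stick: The long tea stick again; origin in the middle of its underside, x along it, z up.
- teapot: White ceramic teapot with cobalt pattern, 145 mm wide body, 132 mm high; origin under its centre. Leave alone.
- jar: Glass jar with twist cap, 72 mm across, about 110 mm high; origin under its centre. Leave alone.
- cup: White ceramic cup, 80 mm across, 65 mm high; origin under its centre. Leave alone.
- saucers: Stack of steel saucers on top of the rack, 120 mm across, 35 mm high; origin under its centre. Leave alone.
- tin: Dark steel tea tin, 68 mm across, 90 mm high; origin under its centre. Leave alone.
- spoon: Steel spoon lying on the table, 150 mm long; origin under its middle. Leave alone.

How it is judged:
By the outcome, as a careful person would: the job done as asked, in the order asked, and still so for the second after the job is handed in, with the robot touching nothing.
It also fails if it takes over 69 s, if anything falls off the work surface, if the arm or the gripper's body presses on something with over 40 N, if the wrist force passes 120 N, or if a joint passes its speed limit or range.

## Working session

There is one attempt and no reset: what is moved stays moved. The work goes in short steps, Python scripts to look and compute and a tool call to move; the robot and the scene stay as the last step left them, time stands still between calls to the robot, and variables do not carry over. Pictures are saved under pics/ and viewed, and the job is handed in when it is done.

Besides the shell and the picture viewer there is one more tool, called after "Request:" as name(argument=value, ...) on one line, values as JSON. step_arm: Moves the arm, as the interface text tells. Its arguments: {"type":"object","properties":{"increments":{"type":"array","items":{"type":"number"}},"fingers":{"type":"number"},"force":{"type":"number"}},"required":["increments"]}

```bash
ls; mkdir -p pics; cat > h.py <<'E'
import numpy as np,cv2
from scipy.spatial.transform import Rotation as Ro
from bench import ctrl
def P(n): return ctrl.camera_params(n)
def w(n,x):
    p=P(n); return np.array(p["R"]).T@(np.array(x)-np.array(p["t"]))
def pix(n,X):
    p=P(n); c=np.array(p["R"])@np.array(X)+np.array(p["t"]); s=c[:2]/c[2]; f=240/np.tan(np.radians(p["vertical_fov"])/2)
    s=s*(1+p["k1"]*(s@s)); return s*f+[p["cx"],p["cy"]]
def ray(n,uv,z):
    p=P(n); f=240/np.tan(np.radians(p["vertical_fov"])/2)
    d=(np.array(uv,float)-[p["cx"],p["cy"]])/f; s=d.copy()
    for _ in range(30): s=d/(1+p["k1"]*(s@s))
    R=np.array(p["R"]);t=np.array(p["t"]); o=-R.T@t; v=R.T@np.array([s[0],s[1],1]); return o+v*(z-o[2])/v[2]
def save(n,f):
    im=ctrl.get_image(n); cv2.imwrite("pics/"+f,cv2.cvtColor(im,cv2.COLOR_RGB2BGR)); return im
def st():
    s=ctrl.get_state(); print("t",s["time"],"pos",np.round(s["position"],4)); R=Ro.from_rotvec(s["tool_rot"]).as_matrix(); print(np.round(R,3)); print("F",np.round(s["ft_force"],2),"grip",s["grip_width"],"q",np.round(s["joint_positions"],3)); return s
E
python3 - <<'E'
from h import *
st()
save("scene","s0.png");save("top","t0.png")
for c in("scene","top"):
    print(c,{k:np.round(v,3).tolist() for k,v in P(c).items()})
    for n in["drawer_lip","tray_middle","stick_centre","stub_centre","scoop_centre","trivet_top","rack"]:
        print(n,[(round(d["score"],2),np.round(w(c,d["xyz"]),4).tolist()) for d in ctrl.spot_point(c,n)[:2]])
print(ctrl.get_state()["time"])
E
```

```text
pics
t 0.0 pos [ 0.2491 -0.5998  0.2215]
[[-0.001  0.384 -0.923]
 [ 0.002 -0.923 -0.384]
 [-1.    -0.002  0.   ]]
F [ 0.39  0.42 -0.18] grip 0.9995405305534053 q [ 1.191  0.322 -0.07   1.452  0.023  1.371 -0.057]
scene {'vertical_fov': 55.571, 'cx': 321.45, 'cy': 240.684, 'k1': -0.089, 'R': [[0.514, 0.858, 0.013], [0.519, -0.299, -0.8], [-0.683, 0.418, -0.599]], 't': [-0.269, -0.266, 1.839]}
drawer_lip [(0.81, [0.581, 0.0714, 0.0817]), (0.52, [0.4758, -0.2929, 0.0037])]
tray_middle []
stick_centre []
stub_centre [(0.49, [0.4722, -0.2946, 0.0019]), (0.2, [0.7927, 0.0736, 0.0891])]
scoop_centre []
trivet_top [(0.93, [0.4771, -0.2914, 0.0011])]
rack [(0.68, [0.7705, 0.1014, 0.0018]), (0.33, [0.4226, 0.3873, -0.0023])]
top {'vertical_fov': 46.908, 'cx': 322.767, 'cy': 232.588, 'k1': -0.08, 'R': [[0.084, -0.996, 0.005], [-0.972, -0.083, -0.219], [0.219, 0.013, -0.976]], 't': [-0.09, 0.608, 1.27]}
drawer_lip [(0.65, [0.5808, 0.0732, 0.0763]), (0.3, [0.6976, -0.3898, 0.0001])]
tray_middle [(0.73, [0.6629, 0.0866, 0.0207])]
stick_centre [(0.43, [0.6739, 0.0298, 0.0294])]
stub_centre [(0.47, [0.6574, 0.1421, 0.0292])]
scoop_centre [(0.6, [0.6679, 0.083, 0.0312]), (0.52, [0.658, 0.1422, 0.0269])]
trivet_top [(0.72, [0.4754, -0.2924, 0.0098])]
rack [(0.78, [0.7717, 0.0983, -0.0014]), (0.53, [0.6763, 0.025, 0.0294])]
0.8
```

View pics/s0.png

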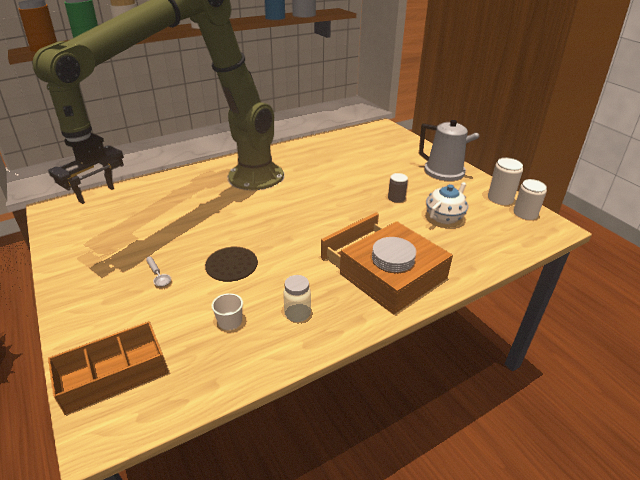

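View pics/t0.png

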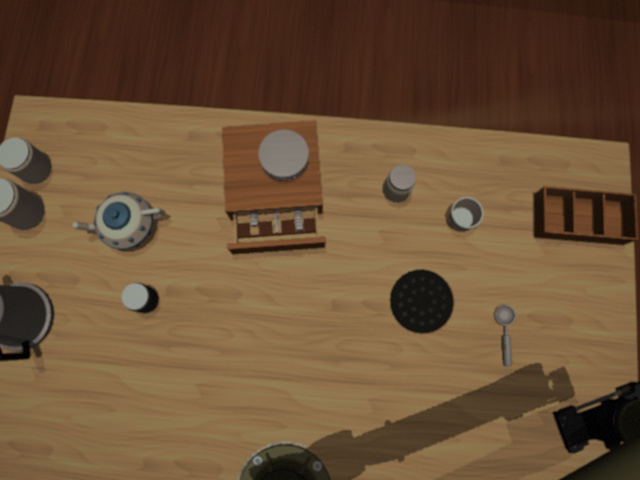

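```bash
python3 - <<'E'
from h import *
im=cv2.imread("pics/t0.png")
c=im[110:260,215:335]; cv2.imwrite("pics/t0c.png",cv2.resize(c,None,fx=5,fy=4.9*5/4.9/1.25,interpolation=cv2.INTER_CUBIC))
cv2.imwrite("pics/t0d.png",cv2.resize(im[200:260,215:335],None,fx=6.6,fy=6.6,interpolation=cv2.INTER_CUBIC))
for n in("drawer_lip","rack"):
  for d in ctrl.silhouettes("top",n)[:1]:
    m=d["pixels"]; r=cv2.minAreaRect(np.argwhere(m)[:,::-1].astype(np.float32)); print(n,d["score"],m.sum(),cv2.boxPoints(r).tolist())
print(ctrl.get_state()["time"])
E
```

```text
drawer_lip 0.83 3332 [[225.2929229736328, 212.00296020507812], [321.50946044921875, 204.96273803710938], [324.6053466796875, 247.27279663085938], [228.3887939453125, 254.31301879882812]]
rack 0.65 9640 [[218.16246032714844, 125.27410125732422], [316.73101806640625, 118.23348236083984], [325.954345703125, 247.36038208007812], [227.38580322265625, 254.4010009765625]]
0.9
```

View pics/t0d.png

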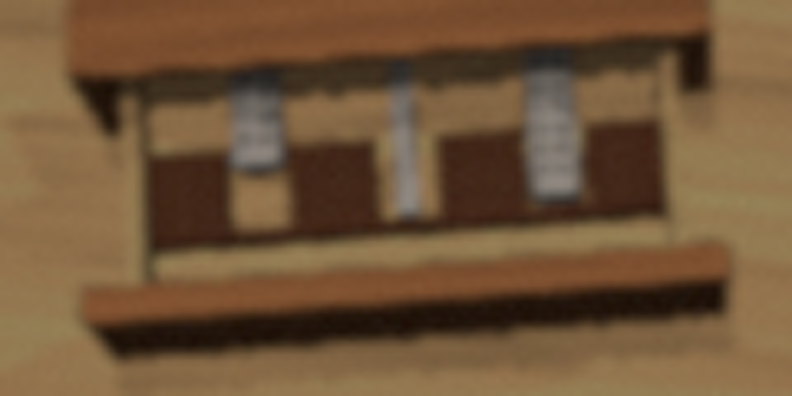

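View pics/t0c.png

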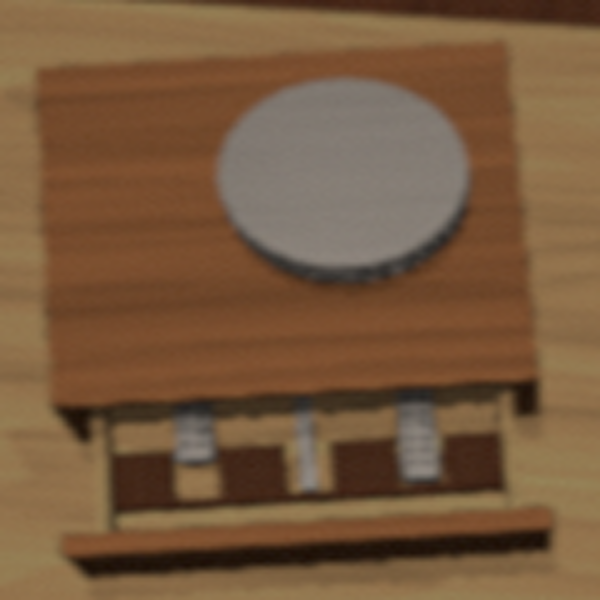

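```bash
python3 - <<'E'
from h import *
f=lambda a,b:(215+a/6.6,200+b/6.6)
L=[ray("top",f(*p),.078) for p in [(83,290),(730,246),(98,326),(727,283)]]
print(np.round(L,4), np.mean(L,0))
for a,b in((0,1),(2,3)):
  d=L[a]-L[b]; print(np.linalg.norm(d), np.degrees(np.arctan2(-d[0],d[1])))
T=[ray("top",f(*p),.09) for p in [(75,80),(708,33)]]
print(T); d=T[0]-T[1]; print(np.linalg.norm(d), np.degrees(np.arctan2(-d[0],d[1])))
print("stick front",ray("top",f(555,198),.038))
# trivet circle
m=ctrl.silhouettes("top","trivet_top"); print([ (x["score"],x["pixels"].sum()) for x in m])
m=m and m[0]["pixels"]
if m is not None and len(m):
  c=np.argwhere(m)[:,::-1]; W=np.array([ray("top",u,.008) for u in c]); print(W.mean(0),W.min(0),W.max(0))
for n in ["trivet_top"]:
  print(pix("top",[.476,-.292,.008]))
E
```

```text
[[ 0.5643  0.1862  0.078 ]
 [ 0.6005 -0.046   0.078 ]
 [ 0.5516  0.1792  0.078 ]
 [ 0.5867 -0.0461  0.078 ]] [0.57577205 0.0683205  0.078     ]
0.23500135696580807 8.858777182659477
0.22795195881905267 8.875233824246811
[array([0.63917483, 0.19633651, 0.09      ]), array([ 0.67629694, -0.03155555,  0.09      ])]
0.2308957470502908 9.251844173796151
stick front [0.62189828 0.02121138 0.038     ]
[(0.96, np.int64(3311))]Traceback (most recent call last):
  File "<stdin>", line 14, in <module>
  File "h.py", line 11, in ray
    p=P(n); f=240/np.tan(np.radians(p["vertical_fov"])/2)
  File "h.py", line 4, in P
    def P(n): return ctrl.camera_params(n)
                     ~~~~~~~~~~~~~~~~~~^^^
ValueError: time passes only in moves, steps and waits
```

Request:
step_arm(increments=[0,0,0,0.1185,0,0,0,0,0,0.1185,0,0,0,-4.5,-3.4,0,0,0,0,-4.5,-3.4,0,0,0,0,-4.5,-3.4,0,0,0,0,-4.5,-3.4,0,0,0,0,-4.5,-3.4,0,0,0,0,-4.5,-3.4,0,0,0,0,-4.5,-3.4,0,0,0,0,-4.5,-3.4,0,0,0,0,-4.5,-3.4,0,0,0,0,-4.5,-3.4,0,0,0])

```text
time: 2.45
position: [0.5157, -0.1012, 0.223]
tool_rot: [2.141, 0.167, -2.139]
ft_force: [0.5, -0.3, -0.0]
grip_width: 1.0
```

```bash
sed -i 's/^def P(n).*/_c={}\ndef P(n):\n    if n not in _c: _c[n]=ctrl.camera_params(n)\n    return _c[n]/' h.py
cat >> h.py <<'E'
def go(t):
    s=st(); R=Ro.from_rotvec(s["tool_rot"]).as_matrix(); print("d(cm, tool)",np.round(100*R.T@(np.array(t)-s["position"]),2))
    print("yaw err to rack 9deg", np.round(Ro.from_matrix(R.T@np.array([[0,.1564,-.9877],[0,-.9877,-.1564],[-1,0,0]])).as_rotvec(),4))
E
python3 -c "
from h import *
go([.6076,.0752,.2])
m=ctrl.silhouettes('top','trivet_top')
print(len(m))
c=np.argwhere(m[0]['pixels'])[::7,::-1]; W=np.array([ray('top',u,.008) for u in c]); print(m[0]['score'],W.mean(0),W.min(0),W.max(0))
"
```

```text
t 2.45 pos [ 0.5157 -0.1012  0.223 ]
[[ 0.001  0.156 -0.988]
 [-0.001 -0.988 -0.156]
 [-1.     0.001 -0.001]]
F [ 0.52 -0.27 -0.02] grip 0.999673982501078 q [ 0.609  0.08  -0.489  1.744  0.039  1.326 -1.302]
d(cm, tool) [  2.29 -15.99 -11.83]
yaw err to rack 9deg [-0.0005 -0.0008 -0.0009]
1
0.96 [ 0.47488199 -0.29447599  0.008     ] [ 0.39724773 -0.37363751  0.008     ] [ 0.55535957 -0.21666392  0.008     ]
```

Request:
step_arm(increments=[0,-5,-4,0,0,0,0,-5.5,-4,0,0,0,0,-5.5,-3.8,0,0,0,4,0,0,0,0,0,4,0,0,0,0,0,3,0,0,0,0,0,0,0,0,0,0,0], fingers=48)

```text
time: 3.38
position: [0.5993, 0.0629, 0.11]
tool_rot: [2.134, 0.168, -2.146]
ft_force: [-0.6, -0.5, 0.3]
grip_width: 0.483
```

```bash
python3 -c "
from h import *
go([.6076,.0752,.055])
save('top','t1.png');im=save('scene','s1.png')
im=cv2.imread('pics/s1.png')[180:320,290:470];cv2.imwrite('pics/s1c.png',cv2.resize(im,None,fx=4,fy=4,interpolation=cv2.INTER_CUBIC))
"
```

```text
t 3.375 pos [0.5993 0.0629 0.11  ]
[[-0.005  0.156 -0.988]
 [-0.    -0.988 -0.156]
 [-1.    -0.     0.005]]
F [-0.56 -0.5   0.34] grip 0.48253298583633836 q [ 0.34   0.363 -0.593  1.687  0.217  1.163 -1.724]
d(cm, tool) [ 5.5  -1.08 -1.04]
yaw err to rack 9deg [-0.0003  0.0054  0.0004]
```

View pics/s1c.png

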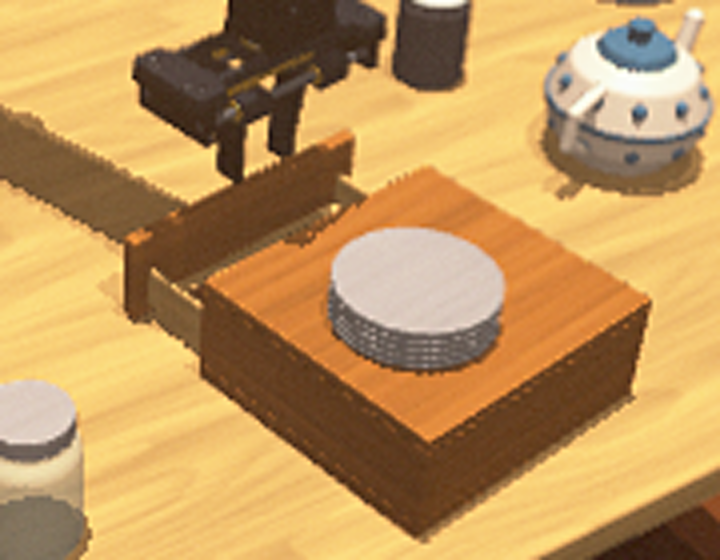

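Request:
step_arm(increments=[0,-1.1,-1.0,0,0.005,0,0,0,0,0,0,0,2.5,0,0,0,0,0,3,0,0,0,0,0,0,0,0,0,0,0])

```text
time: 4.1
position: [0.6081, 0.0759, 0.0558]
tool_rot: [2.14, 0.169, -2.139]
ft_force: [0.2, -0.6, -0.4]
grip_width: 0.482
```

```bash
python3 -c "
from h import *
go([.6076,.0752,.055])
im=save('scene','s2.png')
im=cv2.imread('pics/s2.png')[180:320,290:470];cv2.imwrite('pics/s2c.png',cv2.resize(im,None,fx=4,fy=4,interpolation=cv2.INTER_CUBIC))
"
```

```text
t 4.1 pos [0.6081 0.0759 0.0558]
[[ 0.001  0.157 -0.988]
 [ 0.    -0.988 -0.157]
 [-1.    -0.    -0.001]]
F [ 0.19 -0.57 -0.37] grip 0.48197840619792254 q [ 0.301  0.437 -0.577  1.714  0.266  1.069 -1.776]
d(cm, tool) [0.08 0.06 0.06]
yaw err to rack 9deg [ 0.0002 -0.0007  0.0002]
```

View pics/s2c.png

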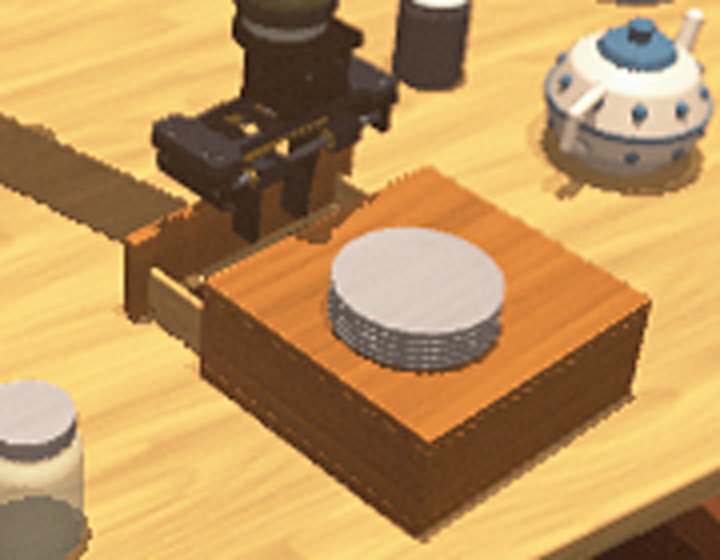

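Fingers stand behind the panel. Pull (tool +z), slowly.

Request:
step_arm(increments=[0,0,0.7,0,0,0,0,0,0.7,0,0,0,0,0,0.8,0,0,0,0,0,0.8,0,0,0,0,0,0.8,0,0,0,0,0,0.8,0,0,0,0,0,0.8,0,0,0,0,0,0.8,0,0,0,0,0,0.7,0,0,0,0,0,0.5,0,0,0,0,0,0.3,0,0,0])

```text
time: 5.52
position: [0.5333, 0.0639, 0.057]
tool_rot: [2.145, 0.168, -2.135]
ft_force: [0.6, 0.5, -0.4]
grip_width: 0.479
```

```bash
python3 -c "
from h import *
st()
im=save('top','t3.png')
im=cv2.imread('pics/t3.png')[110:290,205:345];cv2.imwrite('pics/t3c.png',cv2.resize(im,None,fx=3.3,fy=3.3,interpolation=cv2.INTER_CUBIC))
"
```

```text
t 5.525 pos [0.5333 0.0639 0.057 ]
[[ 0.005  0.156 -0.988]
 [ 0.001 -0.988 -0.156]
 [-1.     0.    -0.005]]
F [ 0.63  0.53 -0.36] grip 0.4789455415091025 q [ 0.375  0.283 -0.611  1.903  0.191  1.009 -1.733]
```

View pics/t3c.png

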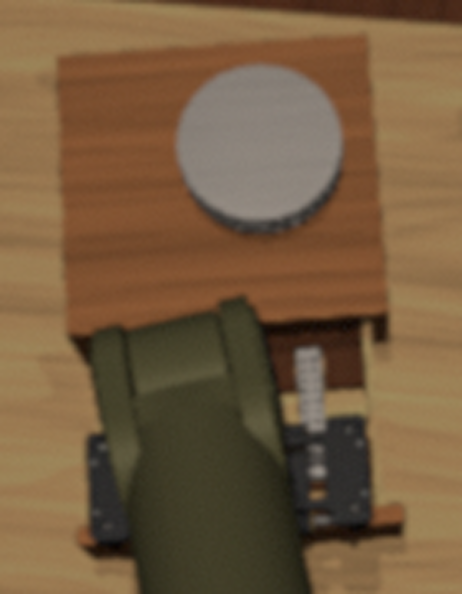

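Request:
step_arm(increments=[0,0,0.6,0,0,0,0,0,0.5,0,0,0,0,0,0.3,0,0,0,0,0,0.1,0,0,0])

```text
time: 6.08
position: [0.5186, 0.0617, 0.057]
tool_rot: [2.145, 0.168, -2.135]
ft_force: [1.3, 0.6, -0.5]
grip_width: 0.48
```

```bash
python3 -c "
from h import *
st()
"
```

```text
t 6.075 pos [0.5186 0.0617 0.057 ]
[[ 0.005  0.156 -0.988]
 [ 0.001 -0.988 -0.156]
 [-1.     0.    -0.005]]
F [ 1.31  0.63 -0.5 ] grip 0.48013940210540096 q [ 0.388  0.251 -0.617  1.938  0.172  0.999 -1.721]
```

Request:
step_arm(increments=[0,0,-0.8,0,-0.005,0,-4,0,0,0,0,0,-5,0,0,0,0,0,-5,3,0,0,0,0,0,6,0,0,0,0,0,6,0,0,0,0,0,6,0,0,0,0,0,0,0,0,0,0])

```text
time: 7.08
position: [0.559, -0.1518, 0.1961]
tool_rot: [2.142, 0.156, -2.147]
ft_force: [-0.4, -0.0, 0.3]
grip_width: 0.477
```

```bash
python3 -c "
from h import *
st()
im=save('top','t4.png');save('scene','s4.png')
im=cv2.imread('pics/t4.png')[190:290,215:335];cv2.imwrite('pics/t4c.png',cv2.resize(im,None,fx=6,fy=6,interpolation=cv2.INTER_CUBIC))
for c in ('top','scene'):
  for n in['drawer_lip','tray_middle','stick_centre','stub_centre','scoop_centre']:
    print(c,n,[(round(d['score'],2),np.round(w(c,d['xyz']),4).tolist()) for d in ctrl.spot_point(c,n)[:2]])
m=ctrl.silhouettes('top','stick')
for d in m[:2]:
  c=np.argwhere(d['pixels'])[:,::-1].astype(np.float32); W=np.array([ray('top',u,.038)[:2] for u in c]).astype(np.float32); print(d['score'],len(c),cv2.minAreaRect(W))
"
```

```text
t 7.075 pos [ 0.559  -0.1518  0.1961]
[[-0.002  0.146 -0.989]
 [-0.002 -0.989 -0.146]
 [-1.     0.001  0.002]]
F [-0.41 -0.02  0.25] grip 0.47690218735679657 q [ 0.635  0.219 -0.48   1.654  0.107  1.296 -1.288]
top drawer_lip [(0.94, [0.5024, 0.0586, 0.0711])]
top tray_middle [(0.9, [0.5847, 0.0717, 0.02])]
top stick_centre [(0.83, [0.6006, 0.0173, 0.0275])]
top stub_centre [(0.45, [0.5797, 0.1291, 0.0283])]
top scoop_centre [(0.64, [0.5922, 0.0728, 0.0296])]
scene drawer_lip [(0.18, [0.6103, 0.4591, 0.001])]
scene tray_middle [(0.82, [0.587, 0.0734, 0.0188])]
scene stick_centre [(0.68, [0.5966, 0.0186, 0.0275])]
scene stub_centre [(0.63, [0.5804, 0.123, 0.0283])]
scene scoop_centre [(0.56, [0.589, 0.0732, 0.0277]), (0.55, [0.7698, 0.1003, -0.0002])]
0.84 305 ((0.5947999954223633, 0.017037373036146164), (0.10178640484809875, 0.020038573071360588), 9.27298641204834)
```

View pics/t4c.png

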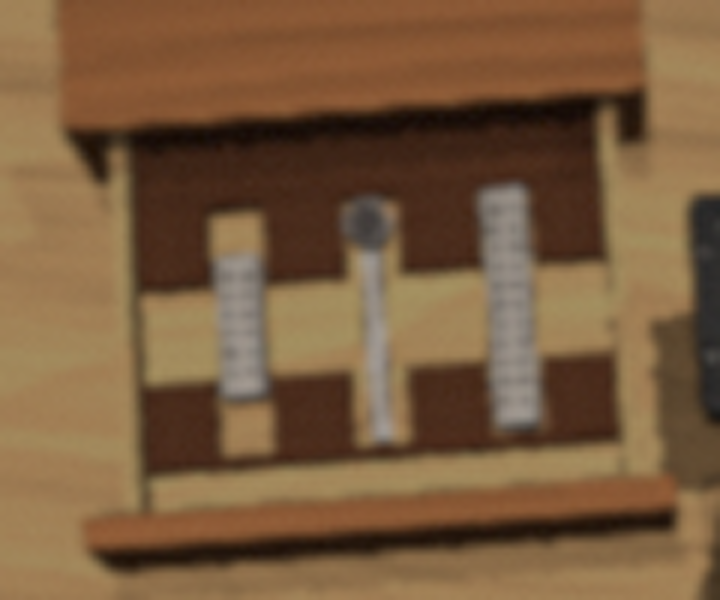

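```bash
python3 -c "
from h import *
go([.5955,.0175,.12])
"
```

```text
t 7.725 pos [ 0.5596 -0.1443  0.1972]
[[ 0.     0.157 -0.988]
 [-0.    -0.988 -0.157]
 [-1.     0.    -0.   ]]
F [ 0.42  0.54 -0.43] grip 0.48131802699320053 q [ 0.631  0.215 -0.487  1.657  0.104  1.295 -1.288]
d(cm, tool) [  7.72 -15.42  -6.08]
yaw err to rack 9deg [ 0.0001 -0.     -0.0002]
```

Request:
step_arm(increments=[0,-5.2,-2,0,0,0,0,-5.2,-2,0,0,0,0,-5,-2.1,0,0,0,4,0,0,0,0,0,3.7,0,0,0,0,0,0,0,0,0,0,0,0,0,0,0,0,0])

```text
time: 8.6
position: [0.5967, 0.0172, 0.1215]
tool_rot: [2.142, 0.168, -2.138]
ft_force: [-0.3, 0.4, 0.5]
grip_width: 0.479
```

```bash
python3 -c "
from h import *
go([.5955,.0175,.024])
"
```

```text
t 8.6 pos [0.5967 0.0172 0.1215]
[[ 0.002  0.156 -0.988]
 [ 0.    -0.988 -0.156]
 [-1.     0.    -0.002]]
F [-0.3   0.36  0.47] grip 0.4786550168499909 q [ 0.404  0.33  -0.571  1.698  0.191  1.169 -1.631]
d(cm, tool) [ 9.75 -0.06  0.13]
yaw err to rack 9deg [-0.0006 -0.0018 -0.0002]
```

Request:
step_arm(increments=[3,0,0.1,0,0,0,3,0,0,0,0,0,2,0,0,0,0,0,1,0,0,0,0,0,0,0,0,0,0,0,0,0,0,0,0,0])

```text
time: 9.35
position: [0.5958, 0.0171, 0.0313]
tool_rot: [2.142, 0.168, -2.138]
ft_force: [0.1, 0.3, 0.0]
grip_width: 0.478
```

```bash
python3 -c "
from h import *
go([.5955,.0175,.024])
im=save('scene','s5.png')
im=cv2.imread('pics/s5.png')[180:320,290:470];cv2.imwrite('pics/s5c.png',cv2.resize(im,None,fx=4,fy=4,interpolation=cv2.INTER_CUBIC))
"
```

```text
t 9.35 pos [0.5958 0.0171 0.0313]
[[ 0.002  0.156 -0.988]
 [-0.    -0.988 -0.156]
 [-1.     0.    -0.002]]
F [0.11 0.29 0.04] grip 0.4779223383751888 q [ 0.377  0.427 -0.544  1.776  0.257  1.008 -1.679]
d(cm, tool) [ 0.73 -0.04  0.03]
yaw err to rack 9deg [-0.0003 -0.0019 -0.0004]
```

View pics/s5c.png

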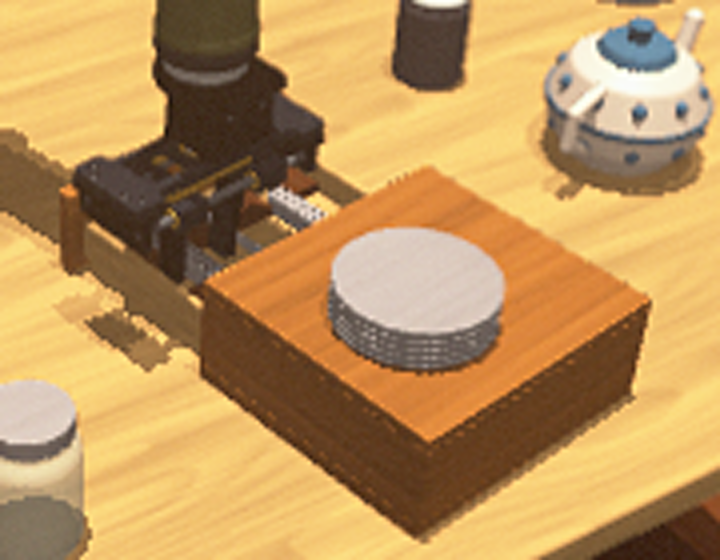

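Request:
step_arm(increments=[0.7,0,0,0,0,0,0,0,0,0,0,0])

```text
time: 9.65
position: [0.5944, 0.0169, 0.0226]
tool_rot: [2.139, 0.168, -2.141]
ft_force: [-0.3, -0.1, 0.2]
grip_width: 0.474
```

Request:
step_arm(increments=[0,0,0,0,0,0,0,0,0,0,0,0,0,0,0,0,0,0,0,0,0,0,0,0,0,0,0,0,0,0,0,0,0,0,0,0], fingers=0, force=25)

```text
time: 10.4
position: [0.5949, 0.017, 0.0232]
tool_rot: [2.14, 0.168, -2.139]
ft_force: [0.5, -0.3, 0.2]
grip_width: 0.204
```

Request:
step_arm(increments=[-0.7,0,0,0,0,0,-1.3,0,0,0,0,0,-2,0,0,0,0,0,-3,0,0,0,0,0,-4,0,0,0,0,0,-4,0,0,0,0,0,0,0,0,0,0,0])

```text
time: 11.28
position: [0.5976, 0.0176, 0.1786]
tool_rot: [2.149, 0.167, -2.13]
ft_force: [-0.5, -0.1, -2.0]
grip_width: 0.205
```

```bash
python3 -c "
from h import *
go([.476,-.294,.15])
im=save('scene','s6.png')
im=cv2.imread('pics/s6.png')[140:320,260:460];cv2.imwrite('pics/s6c.png',cv2.resize(im,None,fx=3.3,fy=3.3,interpolation=cv2.INTER_CUBIC))
for n in['stick_centre']:
    print([(round(d['score'],2),np.round(w('scene',d['xyz']),4).tolist()) for d in ctrl.spot_point('scene',n)[:2]])
"
```

```text
t 11.275 pos [0.5976 0.0176 0.1786]
[[ 0.009  0.156 -0.988]
 [-0.001 -0.988 -0.156]
 [-1.     0.002 -0.009]]
F [-0.46 -0.1  -1.97] grip 0.2053494327819161 q [ 0.418  0.279 -0.583  1.637  0.162  1.265 -1.609]
d(cm, tool) [ 2.77 28.87 16.91]
yaw err to rack 9deg [-0.     -0.0088 -0.0019]
[(0.68, [0.5979, 0.0193, 0.1842])]
```

View pics/s6c.png

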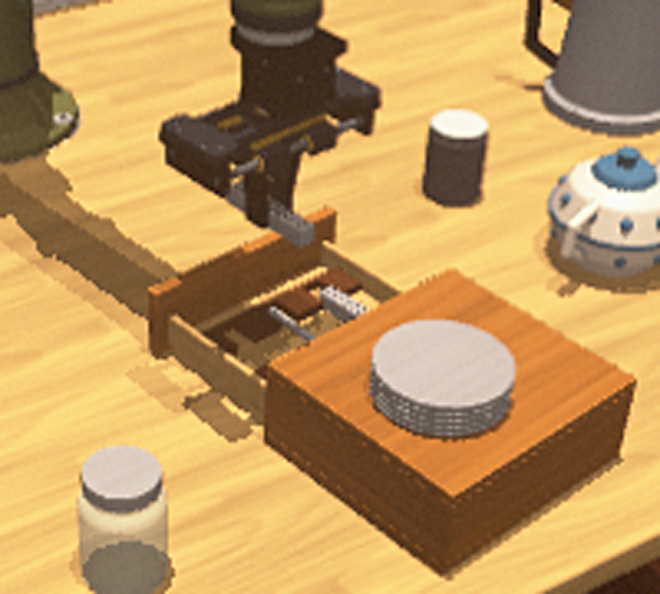

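Request:
step_arm(increments=[0,3,1.8,0,0,0,0,4.5,2.6,0,0,0,0,4.5,2.6,0,0,0,0,4.5,2.6,0,0,0,0,4.5,2.6,0,0,0,0,4.5,2.6,0,0,0,0,3.4,2.1,0,-0.009,0,3,0,0,0,0,0,0,0,0,0,0,0,0,0,0,0,0,0])

```text
time: 12.62
position: [0.473, -0.294, 0.1432]
tool_rot: [2.129, 0.17, -2.149]
ft_force: [0.0, 0.7, -0.6]
grip_width: 0.206
```

```bash
python3 -c "
from h import *
go([.476,-.294,.011])
im=save('scene','s7.png')
im=cv2.imread('pics/s7.png')[140:320,160:360];cv2.imwrite('pics/s7c.png',cv2.resize(im,None,fx=3.3,fy=3.3,interpolation=cv2.INTER_CUBIC))
for n in['stick_centre','trivet_top']:
    print([(round(d['score'],2),np.round(w('scene',d['xyz']),4).tolist()) for d in ctrl.spot_point('scene',n)[:2]])
"
```

```text
t 12.625 pos [ 0.473  -0.294   0.1432]
[[-0.009  0.158 -0.987]
 [-0.001 -0.988 -0.158]
 [-1.    -0.001  0.009]]
F [ 0.01  0.73 -0.55] grip 0.2056194233919034 q [ 0.842  0.206 -0.378  1.77   0.087  1.189 -0.974]
d(cm, tool) [13.21  0.06 -0.42]
yaw err to rack 9deg [0.0012 0.0093 0.0007]
[(0.53, [0.4756, -0.2939, 0.1446]), (0.3, [0.4767, -0.294, 0.004])]
[(0.62, [0.4763, -0.2921, 0.0036])]
```

View pics/s7c.png

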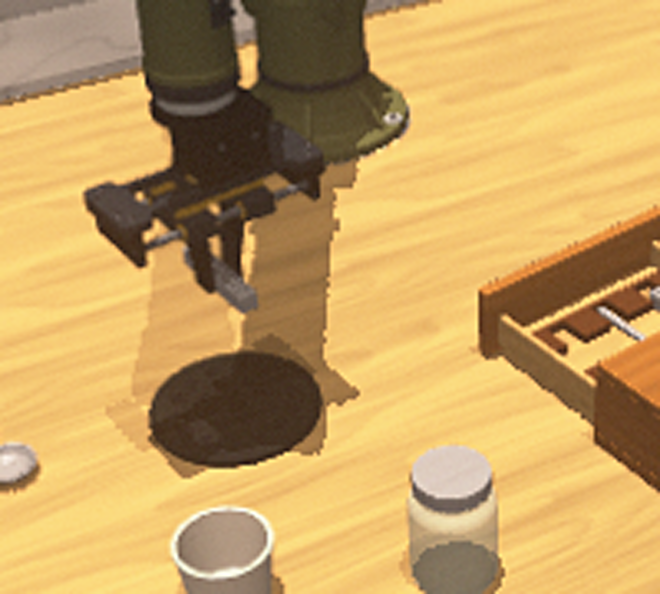

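Request:
step_arm(increments=[3,0,-0.2,0,0,0,3,0,0,0,0,0,3,0,0,0,0,0,2,0,0,0,0,0,0.5,0,0,0,0,0,0,0,0,0,0,0,0,0,0,0,0,0])

```text
time: 13.65
position: [0.4747, -0.2952, 0.0295]
tool_rot: [2.131, 0.166, -2.146]
ft_force: [0.6, 0.5, -0.5]
grip_width: 0.202
```

```bash
python3 -c "
from h import *
go([.476,-.294,.011])
"
```

```text
t 13.65 pos [ 0.4747 -0.2952  0.0295]
[[-0.007  0.156 -0.988]
 [-0.003 -0.988 -0.156]
 [-1.     0.002  0.007]]
F [ 0.6   0.53 -0.47] grip 0.2023891152191154 q [ 0.82   0.333 -0.363  1.869  0.148  0.97  -1.023]
d(cm, tool) [ 1.84 -0.1  -0.16]
yaw err to rack 9deg [-0.0001  0.0073 -0.0017]
```

Correct the slight tilt, go down in small steps watching the force.

Request:
step_arm(increments=[0.6,-0.1,-0.1,0,0.0075,0,0.6,0,0,0,0,0,0.3,0,0,0,0,0,0,0,0,0,0,0,0,0,0,0,0,0])

```text
time: 14.28
position: [0.4746, -0.2936, 0.0132]
tool_rot: [2.138, 0.168, -2.141]
ft_force: [-0.1, -0.9, -0.8]
grip_width: 0.207
```

```bash
python3 -c "
from h import *
go([.476,-.294,.011])
im=save('scene','s8.png')
im=cv2.imread('pics/s8.png')[180:300,180:300];cv2.imwrite('pics/s8c.png',cv2.resize(im,None,fx=5,fy=5,interpolation=cv2.INTER_CUBIC))
"
```

```text
t 14.275 pos [ 0.4746 -0.2936  0.0132]
[[-0.001  0.156 -0.988]
 [-0.    -0.988 -0.156]
 [-1.     0.     0.001]]
F [-0.05 -0.88 -0.84] grip 0.20729489200091047 q [ 0.819  0.351 -0.361  1.884  0.153  0.934 -1.027]
d(cm, tool) [ 0.22  0.06 -0.13]
yaw err to rack 9deg [-0.0002  0.0014 -0.0002]
```

View pics/s8c.png

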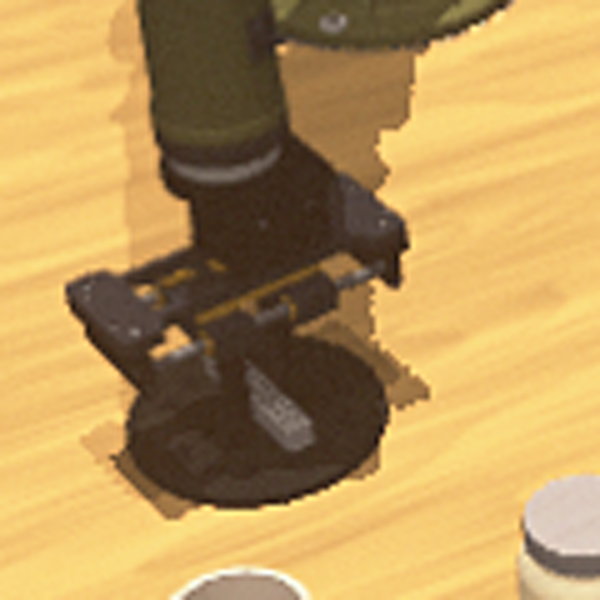

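Request:
step_arm(increments=[0.1,0,0,0,0,0,0,0,0,0,0,0])

```text
time: 14.58
position: [0.4745, -0.2936, 0.0121]
tool_rot: [2.138, 0.168, -2.141]
ft_force: [-0.0, -0.1, -1.3]
grip_width: 0.208
```

Request:
step_arm(increments=[0.1,0,0,0,0,0,0,0,0,0,0,0])

```text
time: 14.82
position: [0.4746, -0.2937, 0.0112]
tool_rot: [2.138, 0.168, -2.141]
ft_force: [0.5, -0.4, 1.0]
grip_width: 0.207
```

Request:
step_arm(increments=[0.05,0,0,0,0,0,0,0,0,0,0,0])

```text
time: 15.08
position: [0.4746, -0.2937, 0.0112]
tool_rot: [2.138, 0.168, -2.141]
ft_force: [-1.8, 0.9, 5.6]
grip_width: 0.204
```

Request:
step_arm(increments=[-0.03,0,0,0,0,0,0,0,0,0,0,0])

```text
time: 15.32
position: [0.4746, -0.2937, 0.0112]
tool_rot: [2.138, 0.168, -2.141]
ft_force: [-1.9, 0.8, 5.1]
grip_width: 0.206
```

Request:
step_arm(increments=[0,0,0,0,0,0,0,0,0,0,0,0,0,0,0,0,0,0,0,0,0,0,0,0], fingers=45)

```text
time: 15.82
position: [0.4744, -0.2935, 0.0107]
tool_rot: [2.138, 0.168, -2.142]
ft_force: [1.1, 0.6, -0.1]
grip_width: 0.442
```

Request:
step_arm(increments=[-1,0,0,0,0,0,-2,0,0,0,0,0,-4,0,0,0,0,0,-5,0,0,0,0,0,-5,0,0,0,0,0,0,0,0,0,0,0])

```text
time: 16.58
position: [0.4777, -0.2949, 0.1866]
tool_rot: [2.143, 0.161, -2.13]
ft_force: [-1.0, -0.1, -1.2]
grip_width: 0.45
```

```bash
python3 -c "
from h import *
st()
im=save('scene','s9.png');save('top','t9.png')
im=cv2.imread('pics/s9.png')[200:300,180:300];cv2.imwrite('pics/s9c.png',cv2.resize(im,None,fx=5,fy=5,interpolation=cv2.INTER_CUBIC))
for c in ('top','scene'):
  for n in['drawer_lip','stick_centre','trivet_top']:
    print(c,n,[(round(d['score'],2),np.round(w(c,d['xyz']),4).tolist()) for d in ctrl.spot_point(c,n)[:2]])
"
```

```text
t 16.575 pos [ 0.4777 -0.2949  0.1866]
[[ 0.007  0.156 -0.988]
 [-0.006 -0.988 -0.156]
 [-1.     0.007 -0.006]]
F [-1.02 -0.12 -1.19] grip 0.449963860774429 q [ 0.851  0.169 -0.384  1.721  0.069  1.256 -0.963]
top drawer_lip [(0.64, [0.4992, 0.061, 0.0759])]
top stick_centre [(0.51, [0.4793, -0.2932, 0.0189])]
top trivet_top [(0.91, [0.4767, -0.2917, 0.0098])]
scene drawer_lip [(0.63, [0.499, 0.0596, 0.0798]), (0.18, [0.7682, 0.1011, -0.0003])]
scene stick_centre [(0.65, [0.4746, -0.293, 0.0154])]
scene trivet_top [(0.57, [0.4766, -0.2957, 0.0026])]
```

View pics/s9c.png

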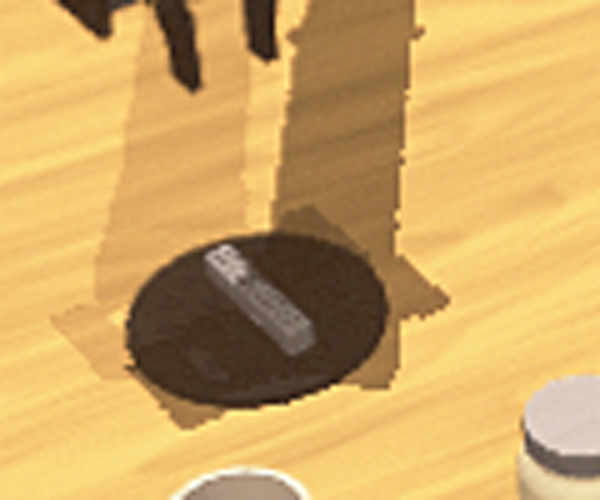

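View pics/t9.png

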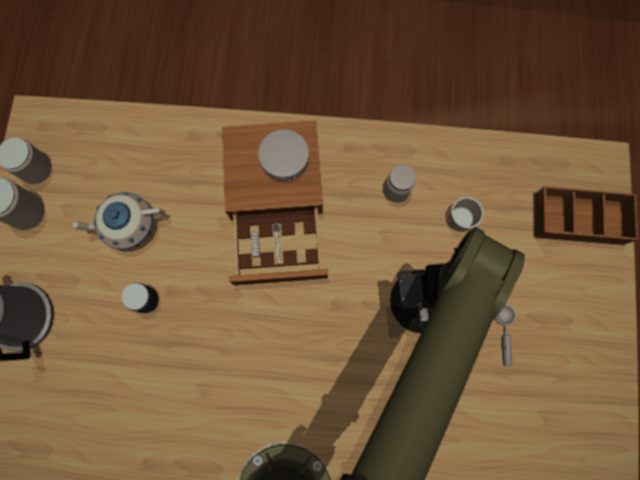

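```bash
python3 -c "
from h import *
go([.458,.0525,.12])
"
```

```text
t 16.975 pos [ 0.4742 -0.2932  0.1797]
[[-0.003  0.156 -0.988]
 [ 0.001 -0.988 -0.156]
 [-1.    -0.001  0.003]]
F [-0.95  0.69  0.29] grip 0.4479826322224871 q [ 0.851  0.175 -0.383  1.728  0.069  1.255 -0.963]
d(cm, tool) [  6.01 -34.39  -3.82]
yaw err to rack 9deg [-0.0001  0.003   0.0015]
```

Request:
step_arm(increments=[0,-4.3,-0.5,0,0,0,0,-4.3,-0.5,0,0,0,0,-4.3,-0.5,0,0,0,0,-4.3,-0.5,0,0,0,0,-4.3,-0.5,0,0,0,0,-4.3,-0.5,0,0,0,0,-4.3,-0.4,0,0,0,0,-4.3,-0.4,0,0,0,3,0,0,0,0,0,3,0,0,0,0,0,0,0,0,0,0,0])

```text
time: 18.35
position: [0.4562, 0.0522, 0.1187]
tool_rot: [2.132, 0.17, -2.147]
ft_force: [0.3, 0.2, -0.1]
grip_width: 0.452
```

```bash
python3 -c "
from h import *
go([.458,.0525,.05])
"
```

```text
t 18.35 pos [0.4562 0.0522 0.1187]
[[-0.007  0.157 -0.988]
 [ 0.    -0.988 -0.157]
 [-1.    -0.001  0.007]]
F [ 0.28  0.15 -0.08] grip 0.45190657941578405 q [ 0.533  0.034 -0.707  2.009  0.023  1.114 -1.597]
d(cm, tool) [ 6.87  0.   -0.23]
yaw err to rack 9deg [0.0004 0.0068 0.0014]
```

Request:
step_arm(increments=[3,0,0,0,0.005,0,3,0,0,0,0,0,0.8,0,0,0,0,0,0,0,0,0,0,0])

```text
time: 18.85
position: [0.459, 0.0522, 0.0535]
tool_rot: [2.144, 0.168, -2.136]
ft_force: [-0.4, 0.2, 0.0]
grip_width: 0.452
```

```bash
python3 -c "
from h import *
go([.458,.0525,.05])
im=save('scene','s10.png')
im=cv2.imread('pics/s10.png')[180:320,290:470];cv2.imwrite('pics/s10c.png',cv2.resize(im,None,fx=4,fy=4,interpolation=cv2.INTER_CUBIC))
"
```

```text
t 18.85 pos [0.459  0.0522 0.0535]
[[ 0.004  0.156 -0.988]
 [ 0.001 -0.988 -0.156]
 [-1.    -0.    -0.004]]
F [-0.42  0.24  0.03] grip 0.45203493802455125 q [ 0.51   0.131 -0.709  2.074  0.104  0.966 -1.668]
d(cm, tool) [ 0.35 -0.04  0.1 ]
yaw err to rack 9deg [-0.0004 -0.0039  0.0002]
```

View pics/s10c.png

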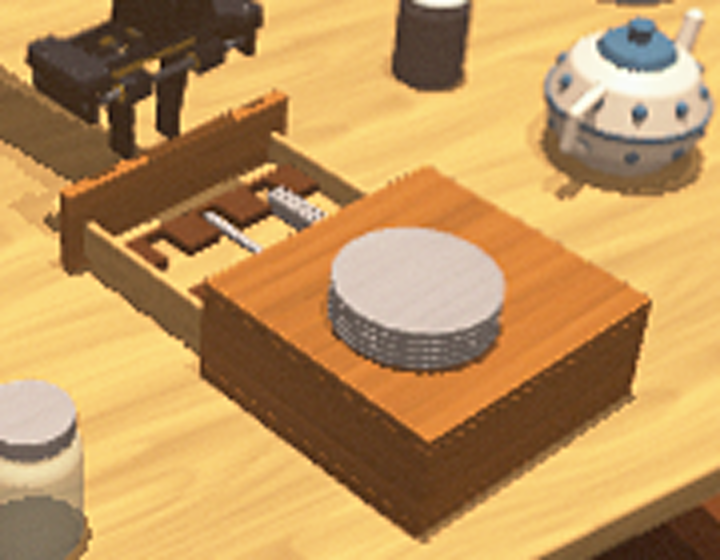

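Request:
step_arm(increments=[0,0,-0.8,0,0,0,0,0,-0.8,0,0,0,0,0,-0.8,0,0,0,0,0,-1.1,0,0,0,0,0,-1.4,0,0,0,0,0,-1.5,0,0,0,0,0,-1.5,0,0,0,0,0,-1.5,0,0,0,0,0,-1.5,0,0,0,0,0,-1.5,0,0,0,0,0,-1.3,0,0,0,0,0,-0.9,0,0,0])

```text
time: 20.4
position: [0.6037, 0.0751, 0.0534]
tool_rot: [2.144, 0.168, -2.136]
ft_force: [-2.6, -0.0, -0.4]
grip_width: 0.449
```

Request:
step_arm(increments=[0,0,-0.7,0,0,0,0,0,-0.5,0,0,0,0,0,0,0,0,0])

```text
time: 20.78
position: [0.6156, 0.077, 0.0538]
tool_rot: [2.146, 0.169, -2.134]
ft_force: [0.5, 0.3, 0.1]
grip_width: 0.445
```

```bash
python3 -c "
from h import *
go([.458,.0525,.05])
im=save('scene','s11.png')
im=cv2.imread('pics/s11.png')[180:320,290:470];cv2.imwrite('pics/s11c.png',cv2.resize(im,None,fx=4,fy=4,interpolation=cv2.INTER_CUBIC))
"
```

```text
t 20.775 pos [0.6156 0.077  0.0538]
[[ 0.005  0.156 -0.988]
 [ 0.001 -0.988 -0.156]
 [-1.    -0.    -0.005]]
F [0.51 0.29 0.11] grip 0.44534206717844055 q [ 0.346  0.467 -0.642  1.698  0.312  1.075 -1.807]
d(cm, tool) [ 0.3  -0.04 15.95]
yaw err to rack 9deg [-0.0003 -0.0053  0.    ]
```

View pics/s11c.png

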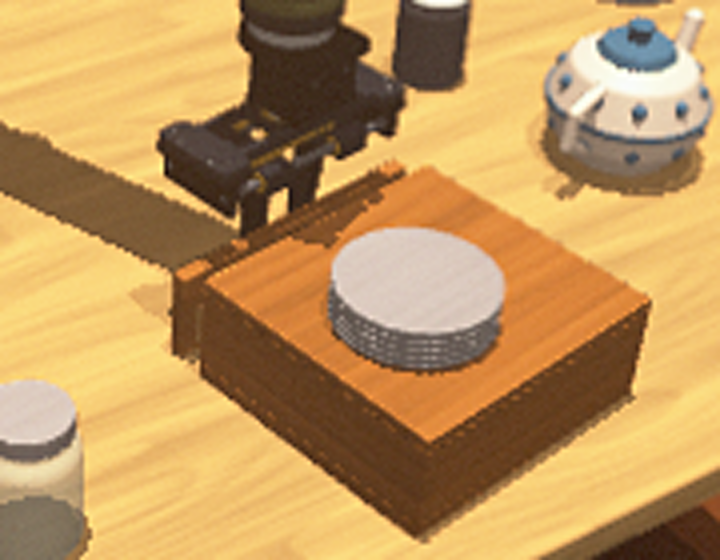

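Remaining gap is roughly 1.5 cm. Continue in small steps.

Request:
step_arm(increments=[0,0,-0.5,0,0,0,0,0,-0.5,0,0,0,0,0,0,0,0,0])

```text
time: 21.2
position: [0.6254, 0.0785, 0.0536]
tool_rot: [2.145, 0.168, -2.135]
ft_force: [-0.3, -0.9, -0.1]
grip_width: 0.449
```

Request:
step_arm(increments=[0,0,-0.3,0,0,0,0,0,0,0,0,0])

```text
time: 21.45
position: [0.6277, 0.0788, 0.0534]
tool_rot: [2.144, 0.168, -2.136]
ft_force: [-0.7, -0.7, 0.1]
grip_width: 0.453
```

Request:
step_arm(increments=[0,0,-0.3,0,0,0,0,0,0,0,0,0])

```text
time: 21.7
position: [0.6306, 0.0793, 0.0534]
tool_rot: [2.144, 0.168, -2.136]
ft_force: [-0.5, -0.2, -0.3]
grip_width: 0.449
```

Request:
step_arm(increments=[0,0,-0.2,0,0,0,0,0,0,0,0,0])

```text
time: 21.95
position: [0.6325, 0.0796, 0.0533]
tool_rot: [2.144, 0.168, -2.136]
ft_force: [-1.1, 0.3, 0.1]
grip_width: 0.45
```

Request:
step_arm(increments=[0,0,-0.2,0,0,0,0,0,0,0,0,0])

```text
time: 22.2
position: [0.6345, 0.0799, 0.0534]
tool_rot: [2.144, 0.168, -2.136]
ft_force: [-1.5, -0.3, -0.7]
grip_width: 0.45
```

Request:
step_arm(increments=[0,0,-0.2,0,0,0,0,0,0,0,0,0])

```text
time: 22.45
position: [0.6349, 0.08, 0.0533]
tool_rot: [2.14, 0.168, -2.139]
ft_force: [-5.8, -1.2, 3.5]
grip_width: 0.45
```

Request:
step_arm(increments=[0,0,-0.2,0,0,0,0,0,0,0,0,0])

```text
time: 22.7
position: [0.6349, 0.08, 0.0533]
tool_rot: [2.134, 0.167, -2.144]
ft_force: [-11.8, -2.3, 7.7]
grip_width: 0.454
```

```bash
python3 -c "
from h import *
st()
"
```

```text
t 22.7 pos [0.6349 0.08   0.0533]
[[-0.004  0.156 -0.988]
 [-0.002 -0.988 -0.156]
 [-1.     0.001  0.004]]
F [-11.78  -2.25   7.7 ] grip 0.4539553428723764 q [ 0.321  0.512 -0.63   1.638  0.33   1.105 -1.813]
```

Against the stop (12 N, no motion). Back off and look.

Request:
step_arm(increments=[0,0,0.5,0,0,0,0,0,2,0,0,0,0,0,3,0,0,0,-4,0,0,0,0,0,-5,0,0,0,0,0,-5,3,0,0,0,0,0,6,0,0,0,0,0,6,0,0,0,0,0,5,0,0,0,0,0,0,0,0,0,0])

```text
time: 23.95
position: [0.6151, -0.1326, 0.1929]
tool_rot: [2.148, 0.156, -2.139]
ft_force: [0.3, 0.7, -0.0]
grip_width: 0.449
```

```bash
python3 -c "
from h import *
s=st(); print(np.round(s['qd'],3))
save('scene','s12.png');save('top','t12.png')
a=cv2.imread('pics/s12.png')[180:320,170:470];b=cv2.imread('pics/t12.png')[110:330,210:510]
cv2.imwrite('pics/f12.png',np.vstack([cv2.resize(a,(540,252),interpolation=cv2.INTER_CUBIC),cv2.resize(b,(540,348),interpolation=cv2.INTER_CUBIC)]))
for c in ('top','scene'):
  for n in['drawer_lip','stick_centre','trivet_top']:
    print(c,n,[(round(d['score'],2),np.round(w(c,d['xyz']),4).tolist()) for d in ctrl.spot_point(c,n)[:2]])
"
```

```text
t 23.95 pos [ 0.6151 -0.1326  0.1929]
[[ 0.005  0.147 -0.989]
 [-0.002 -0.989 -0.147]
 [-1.     0.003 -0.004]]
F [ 0.27  0.75 -0.05] grip 0.44907745012996875 q [ 0.642  0.344 -0.593  1.535  0.198  1.318 -1.395]
[-0.044 -0.021 -0.075  0.029 -0.052  0.005 -0.019]
top drawer_lip [(0.89, [0.652, 0.0819, 0.0748])]
top stick_centre [(0.92, [0.4765, -0.2927, 0.0159])]
top trivet_top [(0.91, [0.4754, -0.2936, 0.0094]), (0.28, [0.6083, 0.4569, 0.0012])]
scene drawer_lip []
scene stick_centre [(0.69, [0.4777, -0.2949, 0.0131])]
scene trivet_top [(0.76, [0.4764, -0.2921, 0.0033])]
```

View pics/f12.png

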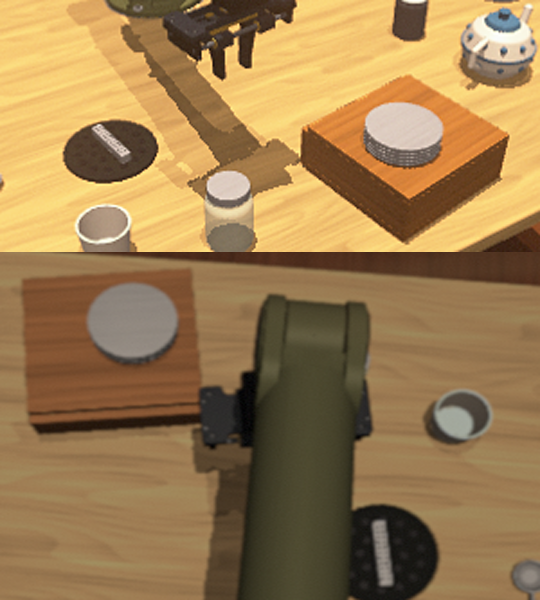

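Request:
step_arm(increments=[0,0,0,0,0,0,0,0,0,0,0,0,0,0,0,0,0,0])

```text
time: 24.72
position: [0.6147, -0.1256, 0.1933]
tool_rot: [2.144, 0.168, -2.136]
ft_force: [-0.3, 0.3, 0.2]
grip_width: 0.45
```

```bash
python3 -c "
from h import *
print(ctrl.close_job())"
```

```text
the job is handed in; nothing more can be done
None
```

I did the job in the order asked and handed it in at about 25 s. I hooked the drawer out to about 0.15 m, lifted the long stick from its pocket and set it down on the trivet under light contact (about 5 N). I then pushed the drawer in until it stopped moving; the last push read 12 N sideways and 8 N upwards at the wrist.

- **Stick:** in the final pictures it lies flat, and the networks put it within about 3 mm of the trivet centre.
- **Drawer:** the front panel is flush with the rack. The lip reads x = 0.652, against about 0.651 worked out from the rack's front face.
- **Rest of the scene:** the short stick and the scoop were still in their pockets in the last picture before I shut the drawer. I could not see them after that. Nothing else showed as moved in the pictures, but the arm hid the jar in the last top view. The gripper was clear of everything at the end.
- **Checks that failed or disagreed:** the scene camera did not report the drawer lip in the final look, so the lip position rests on the top camera and the picture. One earlier script stopped when it called the calibration too often. This did not affect the robot.

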